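Load the polisher with ebony button blanks

ROBOT

A 6-joint arm with a two-finger parallel gripper is mounted at the origin on the work surface. World frame = base frame: x ahead of the robot, y to its left, z up, the work surface at z = 0. Lengths are in m, angles in degrees, forces in N, time in s.
With the tool pointing down it reaches from about 0.3 to 0.75 m from the base axis. Payload 8.5 kg.
Tool frame: the origin (TCP) lies at the very end of the fingers, on their centre line; the grasp point (between the pads) lies 19 mm behind it; z points along the fingers, y is the line along which they close (so a half turn about z gives the same grasp; the last joint's range is limited). The gripper opens to 85 mm and grips with 20 to 120 N. Pads are 22 mm wide; open, the fingers measure 114 mm over their backs; the gripper's body (76 mm by 85 mm) begins 54 mm behind the grasp point. The pads swing forward as they close: fully open they stand 13 mm farther back than shut.
Start: joints at [-89.055, 21.807, 74.336, -0, 83.858, -12.336], TCP at [0.126, -0.535, 0.231] pointing down, gripper open.
Joint ranges: [-178.18, 178.18], [-50.72, 133.34], [12.68, 142.11], [-81.47, 261.47], [9.98, 163.14], [-165.26, 165.26]. Speed limits (degrees/s): [136.94, 136.94, 180, 180, 180, 180].

INTERFACE

Orientations are given as a 3x3 rotation matrix whose columns are the frame's x, y, z axes.
In Python, from rig import * gives the robot as it stands. The module is installed in compiled form; this text tells all that it offers.
- The arm moves only by the shell command python3 -m pendant 'ROWS' [OPENING] [FORCE]. ROWS is JSON, a list of rows, each a list of 2 entries, a list of its own where there are three numbers: the shift along the tool's x, y, z as a fraction of full scale, then the turn, a rotation vector about the tool's x, y, z as a fraction of full scale. A call has 1 to 8 rows; each row shifts and turns the commanded pose from where the row before left it, along the tool's axes as they then stand; what a row does not reach is not made up. Full scale, the value 1, is 40 mm for a shift and 5 degrees for a turn. A row lasts 1/8 s, in which the tool goes at most 62.5 mm and 10.7 degrees, less where a joint would pass 70% of its speed; a pose out of reach is approached as far as the arm can. A call with a number of a shift or a turn outside -1 to 1 is refused whole. A call with a gripper value outside its range is refused whole. OPENING is the opening, from 0 (shut) to 1 (fully open), set as the call begins (- or left out, the last holds). The fingers move at their own pace and stop on an object; FORCE is the grip in N (left out, the last holds). Time passes only in rows, so rows that do not move let the fingers close. It gives the time, the measured TCP pose, the force, the opening and the grip force at its end, in the units of the state.
- observe(): the state, without advancing time (a new reading comes with each control period).
- get_image(name): name is "scene" or "top"; returns a dict with "img" (480x640x3 uint8, blue, green, red), "range_z" (480x640 float32, m along the optical axis (not along the pixel's ray), 0 where there is no reading), "camera_matrix" (3x3 intrinsics, pixels), "dist_coeffs" ([k1, k2, p1, p2, k3] as OpenCV has them; the pictures are not rectified), "eye" and "rotation" of the camera in the world. Camera axes: x right, y down, z forward; pixel columns grow to the right and rows downward; lengths in m; the calibration is good to about 2 mm. A picture is of the moment at which its call begins.
- close_job(): hands the job in; it is judged then, once.
Trained networks look in the newest picture that a camera, given by its name, has taken for a name from the list of things; names that differ only in an ending like _2 or _b are one class to them, and where a whole thing is asked for, a point or a joint stands for the part that bears it (a point fixed in the world has none). Each returns a list of dicts, best first, with "conf" (0 to 1); they miss things now and then, are a little off and sometimes report something else, mostly with a low value. They report only what shows in the picture. A call takes as long as a camera call. They do not tell look-alikes from the thing itself.
- regions_of(camera, query): "mask" (480x640 bool, what is visible of it).
- landmark_of(camera, query): "point" ([x, y, z] in m, in world coordinates, good to about 4 mm: a listed point, or the origin of a listed thing).
The state is a dict: "time_s": time; "q": joint angles; "qvel": joint speeds; "joint_efforts": joint torques, N m; "position": TCP position; "tool_rot": TCP orientation; "ft_force": force on the tool from outside, world axes, zero at the start; "wrist_torque": the same for the moment, N m; "grip_width": finger opening in m; "gripper_force": force on a finger pad.
Only numpy, scipy, OpenCV 4.12 (cv2) and the standard library are available. Lean on these libraries where they do the work, as an engineer would, in place of code of your own. Each camera call takes 0.05 s, during which the arm holds its last target. There are 200 camera calls.

TASK

Start a polishing batch: with the scoop, never with the fingers, transfer at least three of the six ebony blanks from the stock tray into the bowl of the polishing machine, leaving none spilled outside tray and bowl. Set the machine's timer dial so that its pointer is at the long white index mark, and leave the scoop standing flat on the bench. Leave everything else on the bench where it is.

Things in the scene. Friction and masses are not known exactly. Their poses are not given: they have to be found in the camera images.
- tray_floor (a point): fixed open stock tray of light plywood holding the six blanks, inside 180 long (its x) x 85 wide (its y), walls and floor 6 thick; long walls and the far (+x) end stand 45 above the bench, the near (-x) end is only 14 high. Point: centre of the inner floor, 6 above the bench. At the start the blanks stand in one layer in the +x part (none at tray x below +5) and the -x part is empty
- scoop_lip (a point): loose aluminium scoop (180 g), standing flat on the bench. A tub 80 long (its x), 72 wide (y), sheet 2 thick, the front edge thinned to 0.6, open at the top and at the front (+x); back wall and rear sides 36 high, then the sides are 20 high for 12 and end 16 behind the front edge, which juts out as a flat lip. Point: middle of the front edge, on the underside; the frame is the scoop's own: x out of the mouth, z up. The tub reaches from x -80 to 0 of this point
- scoop_grip (a point): where to grip the scoop: centre of its wooden bar handle, which rises from the back wall leaning back 30 degrees from vertical, away from the mouth; bar 104 long, 26 wide in the leaning plane and 16 thick along the scoop's y (grip across these 16). Point: 111 behind (-x) and 79 above the lip point, 42 below the bar's top end measured along the bar; frame: the scoop's (x mouth, z up)
- scoop: the scoop itself, origin at the centre of the underside of its tub, 40 behind the lip, same axes
- bowl_mouth (a point): fixed vibratory polishing machine: round open grey bowl, rim radius 85 outside (81 inside), the rim 115 above the bench. Point: centre of the mouth at rim height; x axis runs from the control box to the bowl
- bowl_floor (a point): centre of the bowl's inner floor, 55 above the bench, inner radius about 54 there; 60 below the rim
- timer (a joint): timer dial on the grey control box, 145 from the bowl centre towards the bowl's -x, in rad: 0 = pointer towards +y of the machine, grows clockwise seen from above, stops at 0 and 2.6; the pointer meets the white index mark at 1.20. Stays where it is left (friction 0.03 N m)
- timer_grip (a point): point on the dial's axis at the height to grip, 86 above the bench, turns with the dial: its y axis runs along the grip bar towards the white-striped pointer end. Bar 44 long, 12 thick, from 64 to 94 above the bench, on a skirt of radius 26 whose top is at 64; control box top at 60
- timer_mark (a point): the long white index mark on top of the control box beside the dial, 42 from its axis, fixed; the other marks are small dots
- blank0: turned ebony button blank, 21 diameter x 17 high with its rims bevelled (6 in, 4 high), 10 g, smooth (friction about 0.35 on tray and scoop), loose; origin at its centre (six alike)
- blank1: turned ebony button blank, 21 diameter x 17 high with its rims bevelled (6 in, 4 high), 10 g, smooth (friction about 0.35 on tray and scoop), loose; origin at its centre
- blank2: turned ebony button blank, 21 diameter x 17 high with its rims bevelled (6 in, 4 high), 10 g, smooth (friction about 0.35 on tray and scoop), loose; origin at its centre
- blank3: turned ebony button blank, 21 diameter x 17 high with its rims bevelled (6 in, 4 high), 10 g, smooth (friction about 0.35 on tray and scoop), loose; origin at its centre
- blank4: turned ebony button blank, 21 diameter x 17 high with its rims bevelled (6 in, 4 high), 10 g, smooth (friction about 0.35 on tray and scoop), loose; origin at its centre
- blank5: turned ebony button blank, 21 diameter x 17 high with its rims bevelled (6 in, 4 high), 10 g, smooth (friction about 0.35 on tray and scoop), loose; origin at its centre
- glue: bystander: white glue bottle, 52 diameter, 130 high; origin at the underside
- neck_block: bystander: wooden neck block 50 x 100 x 40; origin at the underside
- varnish: bystander: amber jar, 56 diameter, 75 high; origin at the underside
- screwdriver: bystander: screwdriver lying on the bench, origin under it
- mug: bystander: white mug, 80 diameter, 90 high; origin at the underside
- sand_block: bystander: cork sanding block 70 x 45 x 30; origin at the underside
Things that resemble listed ones, but are neither listed nor needed, are in the scene too. Leave any purple or red look-alike of the scoop alone.

How it is judged:
By the outcome, as a careful person would: the job done as asked, in the order asked, and still so for the second after the job is handed in, with the robot touching nothing.
It also fails if it takes over 72 s, if anything falls off the work surface, if the arm or the gripper's body presses on something with over 40 N, if the wrist force passes 120 N, or if a joint passes its speed limit or range.

## Working session

There is one attempt and no reset: what is moved stays moved. The work goes in short steps, Python scripts to look and compute and a shell command to move; the robot and the scene stay as the last step left them, time stands still between calls to the robot, and variables do not carry over. Pictures are saved under pics/ and viewed, at most 10 in all, crops included, and the job is handed in when it is done.

```bash
mkdir -p pics; python3 - <<'E'
from rig import *
import cv2,numpy as np
s=observe();print(s['time_s'],s['position'],s['tool_rot'],s['grip_width'],s['ft_force'])
for c in('scene','top'):
    d=get_image(c);cv2.imwrite(f'pics/{c}0.png',d['img']);print(c,d['eye'],np.round(d['rotation'],3).tolist(),d['camera_matrix'].tolist() if hasattr(d['camera_matrix'],'tolist') else d['camera_matrix'])
    for q in('tray_floor','scoop_lip','scoop_grip','scoop','bowl_mouth','bowl_floor','timer_grip','timer_mark','blank0','glue','neck_block','varnish','mug','sand_block','screwdriver'):
        try:
            print(q,[(np.round(r['point'],3).tolist(),round(r['conf'],2)) for r in landmark_of(c,q)])
        except Exception as e: print(q,e)
E
```

```text
0.0 [ 0.12634507 -0.53498243  0.23070637] [[ 9.73249531e-01  2.29750627e-01 -5.81486589e-06]
 [ 2.29750381e-01 -9.73248454e-01  1.48593996e-03]
 [ 3.35736328e-04 -1.44752634e-03 -9.99998896e-01]] 0.08556667476062199 [-0.27867269 -0.04904455 -0.01297627]
scene [ 1.03319954 -0.62440102  0.85594194] [[0.77, 0.431, -0.471], [0.638, -0.53, 0.559], [-0.009, -0.731, -0.683]] [[447.4370421278725, 0.0, 311.02970678923646], [0.0, 447.4370421278725, 240.64268372068082], [0.0, 0.0, 1.0]]
tray_floor [([0.761, -0.097, 0.003], 0.63)]
scoop_lip [([0.187, 0.224, -0.001], 0.93), ([0.293, 0.104, -0.0], 0.89), ([0.481, 0.005, -0.003], 0.88), ([0.329, -0.219, 0.003], 0.67)]
scoop_grip [([0.228, -0.207, 0.081], 0.95), ([0.233, 0.324, 0.076], 0.91), ([0.385, 0.046, 0.075], 0.8), ([0.583, 0.028, 0.078], 0.74), ([0.606, -0.265, 0.112], 0.35)]
scoop [([0.291, -0.218, -0.002], 0.97), ([0.204, 0.262, 0.004], 0.82), ([0.51, 0.015, -0.003], 0.6), ([0.33, 0.08, -0.001], 0.57)]
bowl_mouth [([0.606, -0.271, 0.113], 0.75)]
bowl_floor [([0.609, -0.27, 0.057], 0.69)]
timer_grip [([0.468, -0.235, 0.086], 0.77)]
timer_ma
[... 1094 characters left out ...]
, ([0.608, -0.271, 0.116], 0.59)]
bowl_floor [([0.604, -0.269, 0.055], 0.96)]
timer_grip [([0.465, -0.237, 0.086], 0.65), ([0.507, -0.23, 0.066], 0.45)]
timer_mark [([0.507, -0.23, 0.065], 0.64)]
blank0 [([0.508, 0.296, 0.018], 0.63), ([0.529, 0.279, 0.015], 0.53), ([0.482, 0.298, 0.016], 0.49), ([0.477, 0.255, 0.015], 0.48), ([0.496, 0.248, 0.013], 0.4), ([0.522, 0.24, 0.013], 0.4), ([0.582, 0.026, 0.081], 0.19)]
glue [([0.746, 0.034, -0.002], 0.88), ([0.358, -0.437, -0.001], 0.52)]
neck_block [([0.761, -0.092, 0.001], 0.95)]
varnish [([0.357, -0.439, -0.002], 0.81)]
mug [([0.365, 0.447, 0.002], 0.72)]
sand_block [([0.759, 0.185, -0.002], 0.67)]
screwdriver [([0.688, -0.009, -0.006], 0.66)]
```

View pics/scene0.png

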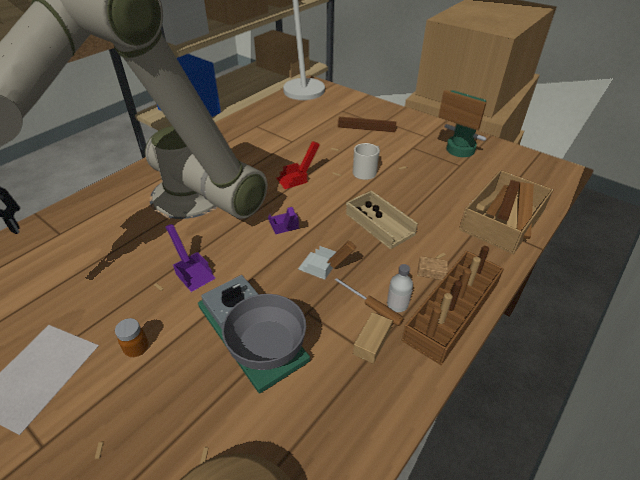

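View pics/top0.png

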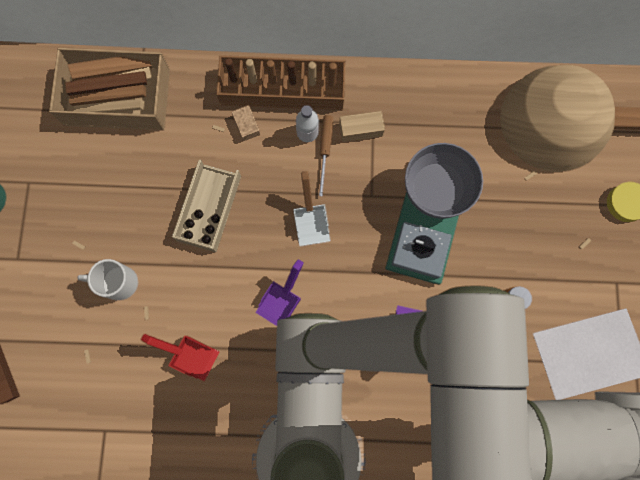

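Candidates for the scoop: the aluminium one at scene (318,262) / top (310,222), the purple ones at scene (285,220) and (195,270), and the red one at scene (295,175). I choose the aluminium one. The tray holding the black blanks is at top (205,205), with its blanks at the robot-side end. The dial is at top (424,245). Next I'll measure these from depth and check the choice in one crop.

```bash
cat > h.py <<'E'
from rig import *
import cv2,numpy as np
def cloud(c):
    d=get_image(c);K=np.array(d['camera_matrix']);D=np.array(d['dist_coeffs'])
    v,u=np.mgrid[0:480,0:640];p=np.stack([u,v],-1).reshape(-1,1,2).astype(np.float64)
    n=cv2.undistortPoints(p,K,D).reshape(480,640,2);z=d['range_z']
    P=np.concatenate([n*z[...,None],z[...,None]],-1)@np.array(d['rotation']).T+np.array(d['eye'])
    P[z==0]=np.nan
    return d['img'],P
def box(P,x0,x1,y0,y1,z0,z1):
    return (P[...,0]>x0)&(P[...,0]<x1)&(P[...,1]>y0)&(P[...,1]<y1)&(P[...,2]>z0)&(P[...,2]<z1)
def st():
    s=observe();print('t',round(s['time_s'],2),'pos',np.round(s['position'],4),'R',np.round(s['tool_rot'],3).tolist(),'q',np.round(s['q'],1),'F',np.round(s['ft_force'],1),'g',round(s['grip_width'],4),round(s['gripper_force'],1));return s
E
python3 - <<'E'
from h import *
for c in('top','scene'):
    im,P=cloud(c)
    m=box(P,.38,.66,.18,.36,.036,.055);print(c,'tray rim',m.sum(),cv2.minAreaRect(P[m][:,:2].astype(np.float32)*1000))
    m=box(P,.38,.66,.18,.36,.022,.034)&(im.max(-1)<70);print('blank px',m.sum())
    m=box(P,.44,.67,-.05,.09,.04,.14);q=P[m];print('handle',len(q),q.mean(0))
    for h in(.045,.06,.075,.09,.105):
        s=q[abs(q[:,2]-h)<.007]
        if len(s):print(h,len(s),s.mean(0).round(4))
    m=box(P,.45,.58,-.05,.08,.015,.045);print('tub',cv2.minAreaRect(P[m][:,:2].astype(np.float32)*1000))
    m=box(P,.4,.7,-.36,-.18,.107,.122);(x,y),r=cv2.minEnclosingCircle(P[m][:,:2].astype(np.float32)*1000);print('bowl',x,y,r)
    m=box(P,.42,.55,-.3,-.18,.088,.1);print('dialbar',m.sum(),cv2.minAreaRect(P[m][:,:2].astype(np.float32)*1000))
    m=box(P,.42,.55,-.3,-.18,.056,.1)
    v,u=np.where(m)
    if c=='top':
        a=cv2.resize(im[160:260,160:340],None,fx=3,fy=3,interpolation=2);b=cv2.resize(im[215:290,375:465],None,fx=3,fy=3,interpolation=2)
        o=np.zeros((300,800,3),np.uint8);o[:,:540]=a;o[:225,540:800]=b[:,:260];cv2.imwrite('pics/crop1.png',o)
        for nm in((424,245),):print(P[nm[1],nm[0]])
    # white mark
    w=box(P,.42,.56,-.31,-.16,.05,.07)&(im.min(-1)>190);print('white',w.sum(),P[w].mean(0) if w.any() else '')
    w=box(P,.42,.56,-.31,-.16,.085,.1)&(im.min(-1)>130);print('stripe',w.sum(),P[w].mean(0) if w.any() else '')
    print([ (np.round(r['point'],3).tolist(),round(r['conf'],2)) for r in landmark_of(c,'timer_mark')])
E
```

```text
top tray rim 713 ((550.5640258789062, 256.0875244140625), (98.5732650756836, 192.2525177001953), 76.12882232666016)
blank px 201
handle 290 [0.57738143 0.0256469  0.0869015 ]
0.045 43 [0.5485 0.0167 0.045 ]
0.06 40 [0.561  0.0229 0.0598]
0.075 37 [0.5683 0.0249 0.0748]
0.09 39 [0.5771 0.026  0.0897]
0.105 49 [0.5884 0.0287 0.1053]
tub ((524.203125, 14.637847900390625), (64.68458557128906, 72.3809814453125), 12.131109237670898)
bowl 607.24072265625 -272.94439697265625 86.20415496826172
dialbar 134 ((498.90191650390625, -248.47674560546875), (84.1548080444336, 81.69197845458984), 77.64112091064453)
[ 0.4624598  -0.23304011  0.0987901 ]
white 0 
stripe 16 [ 0.47047139 -0.22403223  0.09622462]
[([0.508, -0.229, 0.066], 0.79), ([0.531, 0.283, 0.016], 0.67), ([0.61, -0.271, 0.116], 0.29)]
scene tray rim 462 ((552.1973876953125, 258.2559814453125), (103.18817138671875, 192.65159606933594), 76.32906341552734)
blank px 21
handle 297 [0.58897949 0.02389368 0.0842149 ]
0.045 35 [0.5672 0.0183 0.0462]
0.06 46 [0.5759 0.0201 0.0599]
0.075 50 [0.585  0.0219 0.076 ]
0.09 48 [0.5923 0.024  0.0902]
0.105 60 [0.604  0.0278 0.1063]
tub ((536.802978515625, 18.749675750732422), (85.04053497314453, 76.4930648803711), 13.1309175491333)
bowl 608.484619140625 -270.4161376953125 85.92855834960938
dialbar 251 ((500.87884521484375, -250.79107666015625), (85.445068359375, 85.22989654541016), 81.19251251220703)
white 0 
stripe 6 [ 0.47129907 -0.22045523  0.09470063]
[([0.51, -0.23, 0.063], 0.81), ([0.686, -0.01, -0.002], 0.58)]
```

View pics/crop1.png

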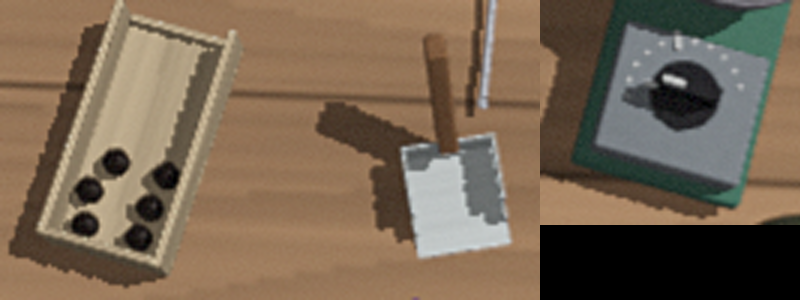

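The aluminium scoop in crop (455,195) has its mouth towards the robot. The tray in crop (140,140) has six blanks at its near-robot end. The dial pointer and the white mark are at crop (675,80) and (678,40). I'll move above the scoop handle.

```bash
python3 -m pendant '[[[0.5,-0.4,0],[0,0,0]],[[0.9,-0.7,0],[0,0,0]],[[0.9,-0.7,0],[0,0,0]],[[0.9,-0.7,0],[0,0,0]],[[0.9,-0.7,0],[0,0,0]],[[0.9,-0.7,0],[0,0,0]],[[0.9,-0.7,0],[0,0,0]],[[0.9,-0.7,0],[0,0,0]]]' 1 60
python3 -m pendant '[[[0.9,-0.7,0],[0,0,0]],[[0.9,-0.7,0],[0,0,0]],[[0.9,-0.7,0],[0,0,0]],[[0.9,-0.7,0],[0,0,0]],[[0.9,-0.7,0],[0,0,0]],[[0.9,-0.7,0],[0,1,0]],[[0.9,-0.7,0],[0,1,0]],[[0,0,0],[0,0,0]]]'
python3 -c "from h import *;st()"
```

```text
time_s: 2.8
position: [0.3432, -0.2652, 0.2315]
tool_rot: [[0.973, 0.23, 0.0], [0.23, -0.973, -0.0], [0.0, 0.0, -1.0]]
ft_force: [0.4, -0.0, 0.5]
grip_width: 0.0856
gripper_force: 0.0
time_s: 3.8
position: [0.5428, -0.0161, 0.2346]
tool_rot: [[0.958, 0.232, 0.17], [0.229, -0.973, 0.041], [0.174, -0.0, -0.985]]
ft_force: [-0.1, -0.8, -0.6]
grip_width: 0.0853
gripper_force: 0.0
t 3.8 pos [ 0.5428 -0.0161  0.2346] R [[0.958, 0.232, 0.17], [0.229, -0.973, 0.041], [0.174, -0.0, -0.985]] q [-16.6  16.8  82.1   5.3  72.4  58.7] F [-0.1 -0.8 -0.6] g 0.0853 0.0
```

```bash
python3 -m pendant '[[[0.5,-0.85,0],[0,0,0]],[[0,0,0.9],[0,0,0]],[[0,0,0.9],[0,0,0]],[[0,0,0.9],[0,0,0]],[[0,0,0.9],[0,0,0]],[[0,0,0.5],[0,0,0]],[[0,0,0.43],[0,0,0]],[[0,0,0],[0,0,0]]]'
python3 - <<'E'
from h import *
st()
im,P=cloud('scene');cv2.imwrite('pics/grasp.png',cv2.resize(im[150:350,220:460],None,fx=3,fy=3))
E
```

```text
time_s: 4.8
position: [0.5841, 0.0267, 0.0586]
tool_rot: [[0.959, 0.229, 0.167], [0.226, -0.973, 0.04], [0.172, -0.001, -0.985]]
ft_force: [-0.0, 0.5, 0.0]
grip_width: 0.0853
gripper_force: 0.0
t 4.8 pos [0.5841 0.0267 0.0586] R [[0.959, 0.229, 0.167], [0.226, -0.973, 0.04], [0.172, -0.001, -0.985]] q [-10.8  32.1  89.9   5.4  49.2  62.7] F [-0.   0.5  0. ] g 0.0853 0.0
```

View pics/grasp.png

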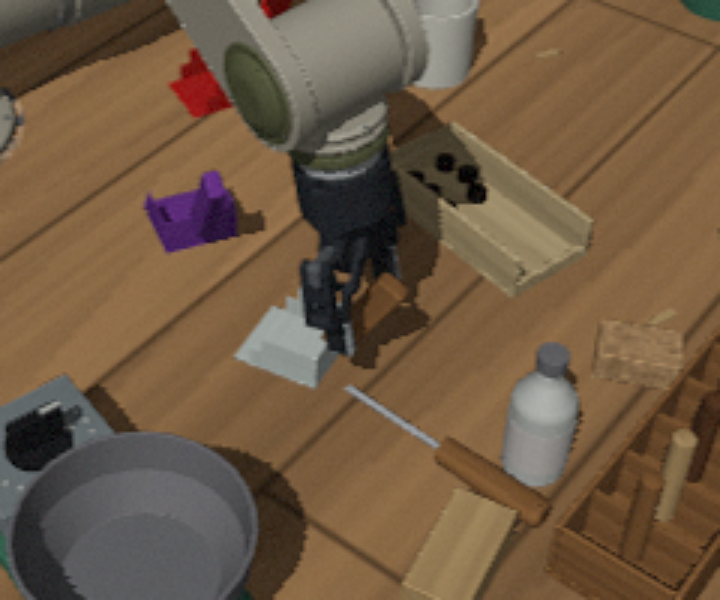

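The bar is between the fingers, at crop (370,300). I'll close with a strong grip and lift a little.

```bash
python3 -m pendant '[[[0,0,0],[0,0,0]],[[0,0,0],[0,0,0]],[[0,0,0],[0,0,0]],[[0,0,0],[0,0,0]],[[0,0,0],[0,0,0]],[[0,0,0],[0,0,0]]]' 0 110
python3 -c "from h import *;st()"
```

```text
time_s: 5.6
position: [0.5846, 0.027, 0.0599]
tool_rot: [[0.958, 0.23, 0.17], [0.226, -0.973, 0.04], [0.174, 0.0, -0.985]]
ft_force: [-1.4, 0.7, 5.8]
grip_width: 0.0148
gripper_force: 106.8
t 5.6 pos [0.5846 0.027  0.0599] R [[0.958, 0.23, 0.17], [0.226, -0.973, 0.04], [0.174, 0.0, -0.985]] q [-10.8  32.   89.8   5.4  49.2  62.8] F [-1.4  0.7  5.8] g 0.0148 106.8
```

```bash
python3 -m pendant '[[[0.09,0,-0.5],[0,0,0]],[[0.17,0,-0.97],[0,0,0]],[[0.17,0,-0.97],[0,0,0]],[[0.09,0,-0.5],[0,0,0]],[[0,0,0],[0,0,0]]]'
cat >> h.py <<'E'
from scipy.spatial.transform import Rotation as Ro
# scoop in tool frame, from the grasp moment (scoop flat on the bench)
R0=np.array([[.958,.23,.17],[.226,-.973,.04],[.174,0,-.985]]);p0=np.array([.5846,.027,.0599])
X=np.array([-.973,-.23,0]);X/=np.linalg.norm(X);Z=np.array([0,0,1.]);Rs0=np.stack([X,np.cross(Z,X),Z],1)
DX=0.  # lip correction along scoop x
g0=p0-.019*R0[:,2]
lip0=g0+(.111+DX)*X;lip0[2]=0
lt=R0.T@(lip0-p0);Rts=R0.T@Rs0
def scoop_now():
    s=observe();R=np.array(s['tool_rot']);return np.array(s['position'])+R@lt,R@Rts
def plan(lip,yaw,pitch):
    # pitch>0: nose down. prints shift (present tool axes) and rotvec in pendant units
    Rs=(Ro.from_euler('z',yaw,degrees=True)*Ro.from_euler('y',pitch,degrees=True)).as_matrix()
    R=Rs@Rts.T;p=np.array(lip)-R@lt
    s=observe();Rn=np.array(s['tool_rot'])
    rv=Ro.from_matrix(Rn.T@R).as_rotvec(degrees=True)/5
    print('tcp',p.round(4),'shift/40',(Rn.T@(p-s['position'])/.04).round(2),'rot/5',rv.round(2),'worldshift',(p-s['position']).round(4),'final-axes shift',(R.T@(p-s['position'])/.04).round(2))
TC=np.array([.551,.257,.006]);TX=np.array([-.971,.240,0]);TY=np.array([-.240,-.971,0])
E
python3 - <<'E'
from h import *
st();l,R=scoop_now();print('pred lip',l.round(4),'x axis',R[:,0].round(3))
for c in('scene','top'):
    im,P=cloud(c)
    for q in('scoop_lip','scoop','scoop_grip'):print(c,q,[(np.round(r['point'],3).tolist(),round(r['conf'],2)) for r in landmark_of(c,q) if r['point'][2]>.06])
    m=box(P,.4,.62,-.08,.09,.08,.17)&(im.min(-1)>120);q=P[m]
    if len(q):print(c,len(q),'x along', np.percentile((q-l)@R[:,0],[0,1,5,50,95,99,100]).round(4),'y',np.percentile((q-l)@R[:,1],[1,50,99]).round(4),'z',np.percentile((q-l)@R[:,2],[1,50,99]).round(4))
plan(TC-.02*TX+[0,0,.08],166.2,12)
E
```

```text
time_s: 6.22
position: [0.5849, 0.027, 0.1797]
tool_rot: [[0.958, 0.23, 0.171], [0.226, -0.973, 0.039], [0.176, 0.001, -0.984]]
ft_force: [-1.0, 0.1, -2.8]
grip_width: 0.0144
gripper_force: 107.4
t 6.22 pos [0.5849 0.027  0.1797] R [[0.958, 0.23, 0.171], [0.226, -0.973, 0.039], [0.176, 0.001, -0.984]] q [-10.8  23.6  81.2   4.4  66.   64.5] F [-1.   0.1 -2.8] g 0.0144 107.4
pred lip [0.4737 0.0007 0.1197] x axis [-0.973 -0.23  -0.001]
scene scoop_lip [([0.481, 0.003, 0.115], 0.67)]
scene scoop [([0.511, 0.013, 0.12], 0.61)]
scene scoop_grip [([0.386, 0.048, 0.076], 0.9), ([0.586, 0.028, 0.194], 0.83), ([0.232, 0.326, 0.077], 0.78), ([0.225, -0.208, 0.082], 0.61)]
scene 680 x along [-0.0835 -0.0826 -0.077  -0.0451 -0.01   -0.0059 -0.0042] y [-0.0389 -0.0078  0.0363] z [-0.0019  0.0062  0.0356]
top scoop_lip []
top scoop []
top scoop_grip [([0.225, -0.206, 0.08], 0.64)]
top 26 x along [-0.0822 -0.0822 -0.0819 -0.011  -0.0035 -0.0031 -0.003 ] y [0.0247 0.0312 0.0345] z [-0.0031  0.0023  0.0392]
tcp [0.6668 0.2285 0.1683] shift/40 [ 3.07 -4.43  0.79] rot/5 [-1.5   2.38  5.22] worldshift [ 0.0824  0.2014 -0.0099] final-axes shift [ 0.65 -5.38  0.53]
```

```bash
sed -i 's/^DX=0\./DX=-.004/' h.py
python3 -m pendant '[[[0.6,-0.9,0.1],[0,0,0]],[[0.6,-0.9,0.1],[0,0,0]],[[0.6,-0.9,0.1],[0,0,0]],[[0.6,-0.9,0.1],[0,0,0]],[[0.58,-0.88,0.1],[0,0,0]],[[0,0,0],[-0.25,0.4,0.87]],[[0,0,0],[-0.25,0.4,0.87]],[[0,0,0],[-0.25,0.4,0.87]]]'
python3 -m pendant '[[[0,0,0],[-0.25,0.4,0.87]],[[0,0,0],[-0.25,0.4,0.87]],[[0,0,0],[-0.25,0.4,0.87]],[[0,0,0],[0,0,0]]]'
python3 - <<'E'
from h import *
st();l,R=scoop_now();print('lip',l.round(4),(l-TC)@TX,(l-TC)@TY,'x',R[:,0].round(3))
im,P=cloud('scene');cv2.imwrite('pics/pre.png',cv2.resize(im[150:300,280:480],None,fx=4,fy=4))
m=box(P,.38,.66,.15,.36,.036,.055);print('rim',cv2.minAreaRect(P[m][:,:2].astype(np.float32)*1000))
im,P=cloud('top')
m=box(P,.38,.66,.15,.36,.036,.055);print('rim',cv2.minAreaRect(P[m][:,:2].astype(np.float32)*1000))
plan(TC-.02*TX+[0,0,.0025],166.2,12)
E
```

```text
time_s: 7.62
position: [0.6608, 0.2293, 0.1793]
tool_rot: [[0.961, -0.007, 0.278], [-0.003, -1.0, -0.014], [0.278, 0.012, -0.961]]
ft_force: [-0.3, 0.4, -2.6]
grip_width: 0.0147
gripper_force: 107.2
time_s: 8.12
position: [0.6605, 0.2296, 0.1793]
tool_rot: [[0.9, -0.238, 0.366], [-0.22, -0.971, -0.089], [0.377, -0.0, -0.926]]
ft_force: [0.0, -0.3, -2.0]
grip_width: 0.0145
gripper_force: 107.4
t 8.12 pos [0.6605 0.2296 0.1793] R [[0.9, -0.238, 0.366], [-0.22, -0.971, -0.089], [0.377, -0.0, -0.926]] q [ 13.1  31.9  69.1 -11.4  59.5 121. ] F [ 0.  -0.3 -2. ] g 0.0145 107.4
lip [0.5679 0.2523 0.0976] -0.017560795963394986 0.0005317363046891674 x [-0.95   0.232 -0.209]
rim ((552.9798583984375, 257.2416687011719), (100.72270202636719, 194.99234008789062), 75.61691284179688)
rim ((540.23046875, 211.96717834472656), (11.105064392089844, 192.010009765625), 74.89021301269531)
tcp [0.663  0.2294 0.09  ] shift/40 [-0.8  -0.02  2.1 ] rot/5 [-0.01 -0.02  0.01] worldshift [ 0.002   0.0002 -0.0897] final-axes shift [-0.8  -0.02  2.1 ]
```

View pics/pre.png

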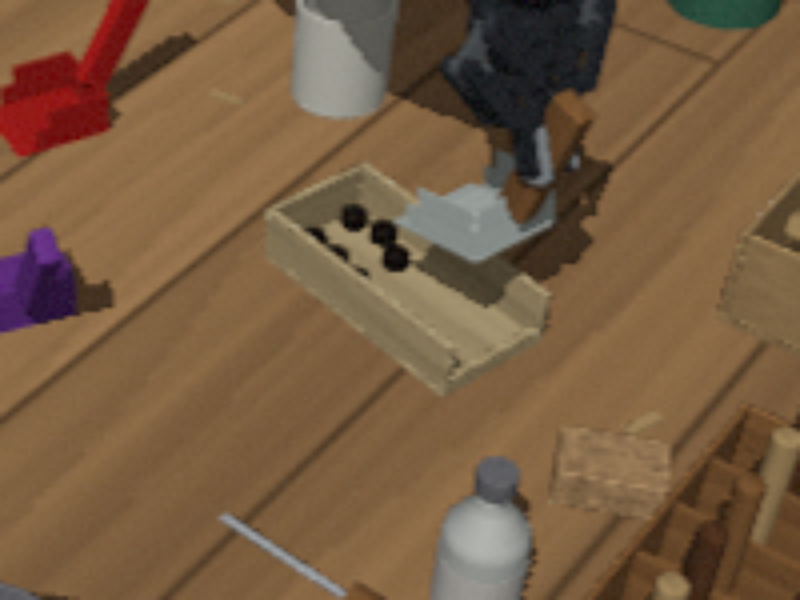

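```bash
python3 -m pendant '[[[-0.27,0,0.7],[0,0,0]],[[-0.27,0,0.7],[0,0,0]],[[-0.26,0,0.66],[0,0,0]],[[0,0,0],[0,0,0]]]'
python3 -m pendant '[[[-0.014,0,0.035],[0,0,0]],[[0,0,0],[0,0,0]]]' | grep -E 'posit|force'
python3 - <<'E'
from h import *
st();l,R=scoop_now();print('lip',l.round(4),(l-TC)@TX,(l-TC)@TY,'x',R[:,0].round(3))
plan(TC-.0*TX+[0,0,.000],166,5)
plan(TC+.05*TX+[0,0,.000],166,5)
E
```

```text
time_s: 8.72
position: [0.662, 0.2284, 0.0898]
tool_rot: [[0.9, -0.239, 0.364], [-0.221, -0.971, -0.09], [0.375, 0.001, -0.927]]
ft_force: [-0.6, 0.1, -2.8]
grip_width: 0.0147
gripper_force: 107.8
position: [0.6629, 0.2289, 0.0912]
ft_force: [0.3, -0.1, -2.6]
gripper_force: 107.7
t 8.97 pos [0.6629 0.2289 0.0912] R [[0.898, -0.239, 0.369], [-0.221, -0.971, -0.089], [0.379, -0.001, -0.925]] q [ 13.   37.2  75.1 -13.2  48.3 124. ] F [ 0.3 -0.1 -2.6] g 0.0144 107.7
lip [0.5707 0.2517 0.0093] -0.020361472736222037 0.0004068305451815571 x [-0.949  0.234 -0.212]
tcp [0.6524 0.2317 0.0752] shift/40 [-0.4  -0.    0.27] rot/5 [-0.03 -1.45  0.03] worldshift [-0.0105  0.0027 -0.016 ] final-axes shift [-0.36 -0.    0.32]
tcp [0.6039 0.2437 0.0752] shift/40 [-1.56 -0.   -0.21] rot/5 [-0.03 -1.45  0.03] worldshift [-0.059   0.0147 -0.016 ] final-axes shift [-1.57 -0.   -0.01]
```

```bash
python3 -m pendant '[[[-0.46,0,-0.19],[0,0,0]],[[0,0,0],[0,-0.75,0]],[[0,0,0],[0,-0.7,0]],[[0.08,0,0.25],[0,0,0]],[[0.02,0,0.12],[0,0,0]],[[0,0,0],[0,0,0]]]' | grep -E 'posit|force'
python3 -m pendant '[[[-0.01,0,0.03],[0,0,0]],[[0,0,0],[0,0,0]]]' | grep -E 'posit|ft_f'
python3 -m pendant '[[[-0.01,0,0.03],[0,0,0]],[[0,0,0],[0,0,0]]]' | grep -E 'posit|ft_f'
python3 - <<'E'
from h import *
st();l,R=scoop_now();print('lip',l.round(4),(l-TC)@TX,(l-TC)@TY,'x',R[:,0].round(3))
plan(TC+.05*TX+[0,0,.000],166,5)
im,P=cloud('scene');cv2.imwrite('pics/in.png',cv2.resize(im[150:300,280:480],None,fx=4,fy=4))
E
```

```text
position: [0.6502, 0.2318, 0.076]
ft_force: [0.9, 1.0, -2.1]
gripper_force: 107.5
position: [0.6504, 0.2319, 0.0756]
ft_force: [-0.3, 0.0, -1.7]
position: [0.6508, 0.2319, 0.0749]
ft_force: [0.3, -0.4, 1.6]
t 10.22 pos [0.6508 0.2319 0.0749] R [[0.938, -0.239, 0.252], [-0.231, -0.971, -0.061], [0.259, -0.001, -0.966]] q [ 12.3  38.8  72.8  -7.9  55.1 119.9] F [ 0.3 -0.4  1.6] g 0.0147 107.9
lip [0.5492 0.257  0.0057] 0.0017818922138285883 0.0004206228469965384 x [-0.967  0.238 -0.087]
tcp [0.6039 0.2437 0.0752] shift/40 [-1.16 -0.   -0.32] rot/5 [-0.02  0.    0.03] worldshift [-0.0469  0.0117  0.0003] final-axes shift [-1.16 -0.   -0.32]
```

View pics/in.png

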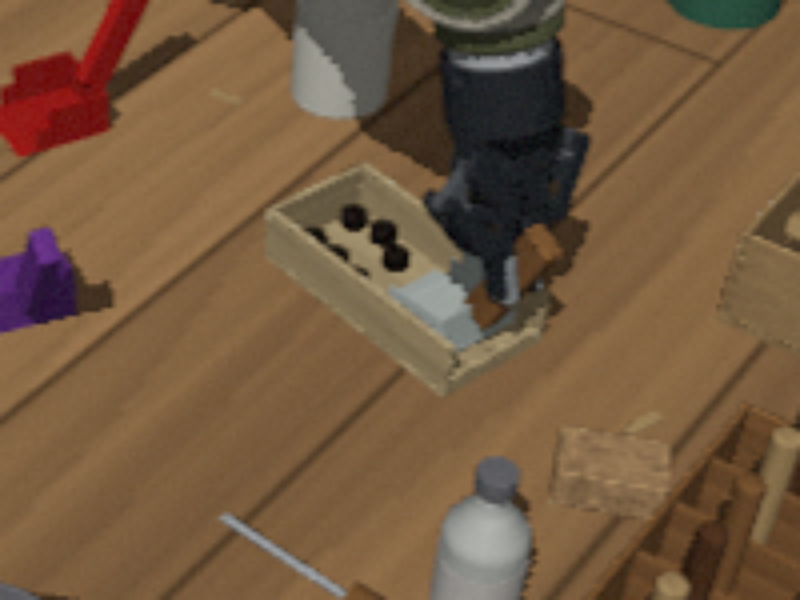

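Lip contact is made inside the tray, at crop (410,300), with the blanks ahead of it. I'll push forward.

```bash
python3 -m pendant '[[[-0.24,0,-0.06],[0,0,0]],[[-0.24,0,-0.066],[0,0,0]],[[-0.24,0,-0.066],[0,0,0]],[[-0.24,0,-0.066],[0,0,0]]]' | grep -E 'posit|ft_f'
python3 -m pendant '[[[-0.24,0,-0.06],[0,0,0]],[[-0.24,0,-0.066],[0,0,0]],[[0,0,0],[0,0,0]]]' | grep -E 'posit|ft_f'
python3 - <<'E'
from h import *
st();l,R=scoop_now();print('lip',l.round(4),(l-TC)@TX,(l-TC)@TY,'x',R[:,0].round(3))
plan(TC+.083*TX+[0,0,.000],166,5)
for c in ('scene','top'):
    im,P=cloud(c);print([(np.round([(r['point']-TC)@TX,(r['point']-TC)@TY,r['point'][2]],3).tolist(),round(r['conf'],2)) for r in landmark_of(c,'blank0')])
E
```

```text
position: [0.6112, 0.2416, 0.0746]
ft_force: [1.1, -0.8, 5.4]
position: [0.5912, 0.2465, 0.0742]
ft_force: [-0.7, 1.5, 3.9]
t 11.15 pos [0.5912 0.2465 0.0742] R [[0.939, -0.239, 0.249], [-0.231, -0.971, -0.061], [0.257, -0.0, -0.966]] q [ 14.9  34.9  81.3  -9.1  51.  123.7] F [-0.7  1.5  3.9] g 0.0147 108.2
lip [0.4894 0.2716 0.0052] 0.06328197329490204 0.0006372713202349991 x [-0.967  0.238 -0.084]
tcp [0.5719 0.2516 0.0752] shift/40 [-0.48 -0.01 -0.15] rot/5 [-0.02  0.03  0.04] worldshift [-0.0194  0.0051  0.0011] final-axes shift [-0.48 -0.01 -0.16]
[([0.078, -0.023, 0.017], 0.61), ([0.064, -0.031, 0.015], 0.59), ([0.079, 0.019, 0.01], 0.55), ([0.062, -0.012, 0.015], 0.46), ([0.059, 0.013, 0.016], 0.34)]
[([0.066, 0.032, 0.016], 0.47)]
```

```bash
python3 -m pendant '[[[-0.15,0,-0.04],[0,0,0]],[[-0.12,0,-0.03],[0,0,0]],[[0,0,0],[0,0,0]]]' | grep -E 'posit|ft_f'
python3 -m pendant '[[[-0.12,0,-0.03],[0,0,0]],[[-0.06,0,-0.015],[0,0,0]],[[0,0,0],[0,0,0]]]' | grep -E 'posit|ft_f'
python3 - <<'E'
from h import *
st();l,R=scoop_now();print('lip',l.round(4),(l-TC)@TX,(l-TC)@TY,'x',R[:,0].round(3))
for c in ('scene','top'):
    im,P=cloud(c);print([(np.round([(r['point']-TC)@TX,(r['point']-TC)@TY,r['point'][2]],3).tolist(),round(r['conf'],2)) for r in landmark_of(c,'blank0')])
    if c=='scene':cv2.imwrite('pics/push.png',cv2.resize(im[175:265,320:440],None,fx=6,fy=6,interpolation=2))
E
```

```text
position: [0.5823, 0.2488, 0.0746]
ft_force: [0.7, 1.0, 5.1]
position: [0.5754, 0.2505, 0.0746]
ft_force: [1.8, -0.9, 6.8]
t 12.1 pos [0.5754 0.2505 0.0746] R [[0.937, -0.239, 0.253], [-0.231, -0.971, -0.061], [0.26, -0.001, -0.966]] q [ 15.8  33.9  83.5  -9.6  49.8 125. ] F [ 1.8 -0.9  6.8] g 0.0147 108.3
lip [0.4739 0.2756 0.0053] 0.07937025379443818 0.00047795505535615235 x [-0.967  0.238 -0.088]
[([0.081, 0.012, 0.016], 0.61), ([-0.002, 0.003, 0.005], 0.54), ([0.077, -0.008, 0.018], 0.41), ([0.069, -0.021, 0.017], 0.41), ([0.06, -0.003, 0.016], 0.35)]
[([0.08, 0.027, 0.015], 0.55)]
```

View pics/push.png

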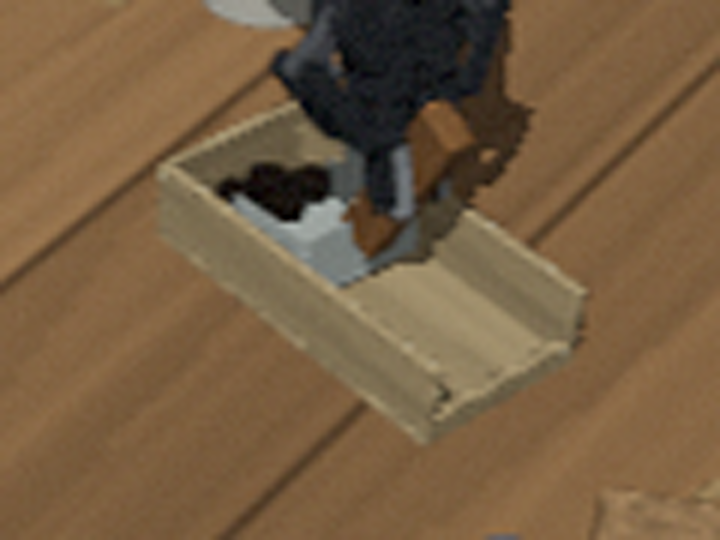

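The blanks, at crop (285,185), sit on the lip area against the end wall. I'll push until the lip meets the wall.

```bash
python3 -m pendant '[[[-0.12,0,-0.03],[0,0,0]],[[0,0,0],[0,0,0]]]' | grep -E 'posit|ft_f'
python3 -m pendant '[[[-0.1,0,-0.025],[0,0,0]],[[0,0,0],[0,0,0]]]' | grep -E 'posit|ft_f'
python3 - <<'E'
from h import *
st();l,R=scoop_now();print('lip',l.round(4),(l-TC)@TX,(l-TC)@TY,'x',R[:,0].round(3))
im,P=cloud('scene');print([(np.round([(r['point']-TC)@TX,(r['point']-TC)@TY,r['point'][2]],3).tolist(),round(r['conf'],2)) for r in landmark_of('scene','blank0')])
E
```

```text
position: [0.5714, 0.2517, 0.0751]
ft_force: [4.1, -0.3, 6.3]
position: [0.5699, 0.2525, 0.0764]
ft_force: [11.4, -2.3, 6.8]
t 12.8 pos [0.5699 0.2525 0.0764] R [[0.935, -0.237, 0.262], [-0.23, -0.971, -0.06], [0.269, -0.004, -0.963]] q [ 16.2  33.3  84.5 -10.   49.  125.6] F [11.4 -2.3  6.8] g 0.0144 107.6
lip [0.469  0.2774 0.0062] 0.08453445938524269 -0.00016623833111433975 x [-0.966  0.237 -0.096]
[([0.066, -0.023, 0.023], 0.58), ([0.061, -0.001, 0.02], 0.58), ([0.077, 0.012, 0.014], 0.57), ([0.078, -0.009, 0.019], 0.57), ([-0.193, 0.23, -0.001], 0.23)]
```

```bash
python3 - <<'E'
from h import *
import numpy as np
l,Rc=scoop_now();s=observe();Rn=np.array(s['tool_rot']);p=np.array(s['position'])
for k,(pt,z,tx) in enumerate([(0,.003,.083),(-5,.009,.083),(-10,.017,.083),(-15,.024,.083),(-20,.031,.083),(-25,.038,.083)]):
    Rs=(Ro.from_euler('z',166,degrees=True)*Ro.from_euler('y',pt,degrees=True)).as_matrix();R=Rs@Rts.T
    q=TC+tx*TX+[0,0,z]-R@lt
    print(pt,(Rn.T@(q-p)/.04).round(2),(Ro.from_matrix(Rn.T@R).as_rotvec(degrees=True)/5).round(2),q.round(4));Rn,p=R,q
E
```

```text
0 [0.13 0.01 0.23] [-0.05 -1.1   0.04] [0.5773 0.2502 0.0688]
-5 [0.1  0.   0.12] [-0. -1. -0.] [0.582  0.2491 0.065 ]
-10 [ 0.09 -0.    0.06] [-0. -1. -0.] [0.5858 0.2481 0.0628]
-15 [0.08 0.   0.09] [-0. -1. -0.] [0.5887 0.2474 0.0593]
-20 [0.06 0.   0.09] [-0. -1. -0.] [0.5907 0.2469 0.0555]
-25 [0.04 0.   0.09] [-0. -1. -0.] [0.5918 0.2466 0.0517]
```

```bash
python3 -m pendant '[[[0.13,0,0.18],[0,-1,0]],[[0.1,0,0.12],[0,-1,0]],[[0.09,0,0.06],[0,-1,0]],[[0,0,0],[0,0,0]]]' | grep -E 'posit|ft_f'
python3 -m pendant '[[[0.08,0,0.09],[0,-1,0]],[[0.06,0,0.09],[0,-1,0]],[[0.04,0,0.09],[0,-1,0]],[[0,0,0],[0,0,0]],[[0,0,0],[0,0,0]]]' | grep -E 'posit|ft_f'
python3 - <<'E'
from h import *
st();l,R=scoop_now();print('lip',l.round(4),(l-TC)@TX,(l-TC)@TY,'x',R[:,0].round(3))
for c in ('scene','top'):
    im,P=cloud(c);print([(np.round([(r['point']-TC)@TX,(r['point']-TC)@TY,r['point'][2]],3).tolist(),round(r['conf'],2)) for r in landmark_of(c,'blank0')])
    if c=='scene':cv2.imwrite('pics/tilt.png',cv2.resize(im[175:265,320:440],None,fx=6,fy=6,interpolation=2))
E
```

```text
position: [0.5814, 0.2481, 0.0608]
ft_force: [-0.2, -0.3, -3.4]
position: [0.5862, 0.2478, 0.0508]
ft_force: [0.4, -0.2, -2.6]
t 14.03 pos [0.5862 0.2478 0.0508] R [[0.938, -0.239, -0.25], [-0.231, -0.971, 0.062], [-0.258, -0.0, -0.966]] q [  9.8  45.2  63.4   6.   85.2 112.4] F [ 0.4 -0.2 -2.6] g 0.0142 107.9
lip [0.4646 0.2777 0.0431] 0.08884883581086524 0.0006627821324995831 x [-0.88   0.216  0.422]
[([0.024, -0.002, 0.024], 0.54), ([0.063, 0.023, 0.046], 0.49), ([0.039, 0.008, 0.03], 0.47), ([0.04, -0.012, 0.034], 0.39), ([0.224, -0.138, -0.001], 0.22)]
[]
```

View pics/tilt.png

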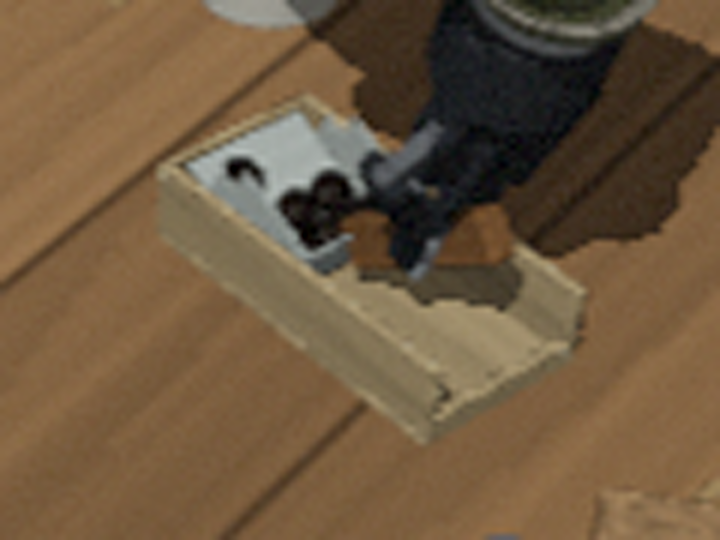

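Three blanks sit at the scoop's back, at crop (320,205), and one is at its side, at (245,170). I'll back off a little and lift gently.

```bash
python3 -m pendant '[[[0.1,0,-0.03],[0,0,0]],[[-0.06,0,-0.2],[0,0,0]],[[-0.12,0,-0.45],[0,0,0]],[[-0.18,0,-0.7],[0,0,0]],[[-0.2,0,-0.75],[0,0,0]],[[-0.18,0,-0.7],[0,0,0]],[[-0.12,0,-0.45],[0,0,0]],[[-0.06,0,-0.2],[0,0,0]]]' | grep -E 'posit|ft_f'
python3 - <<'E'
from h import *
st();l,R=scoop_now();print('lip',l.round(4),(l-TC)@TX,(l-TC)@TY,'x',R[:,0].round(3))
o=[]
for c,(a,b,e,f) in (('scene',(130,260,310,450)),('top',(150,260,150,270))):
    im,P=cloud(c);print([(np.round(R.T@(r['point']-l),3).tolist(),np.round(r['point'],3).tolist(),round(r['conf'],2)) for r in landmark_of(c,'blank0')])
    o.append(cv2.resize(im[a:b,e:f],(400,370),interpolation=2))
cv2.imwrite('pics/lift.png',np.hstack(o))
E
```

```text
position: [0.5913, 0.2464, 0.1962]
ft_force: [-1.0, 0.1, -2.7]
t 15.22 pos [0.5913 0.2464 0.1962] R [[0.939, -0.239, -0.249], [-0.23, -0.971, 0.063], [-0.257, -0.002, -0.967]] q [  9.6  38.5  51.9   6.1 103.2 114.1] F [-1.   0.1 -2.7] g 0.0146 107.9
lip [0.4697 0.2764 0.1883] 0.08359208763616076 0.0007067525648179274 x [-0.88   0.216  0.421]
[([-0.053, 0.008, 0.008], [0.517, 0.256, 0.173], 0.61), ([-0.048, -0.014, 0.014], [0.522, 0.278, 0.181], 0.56)]
[]
```

View pics/lift.png

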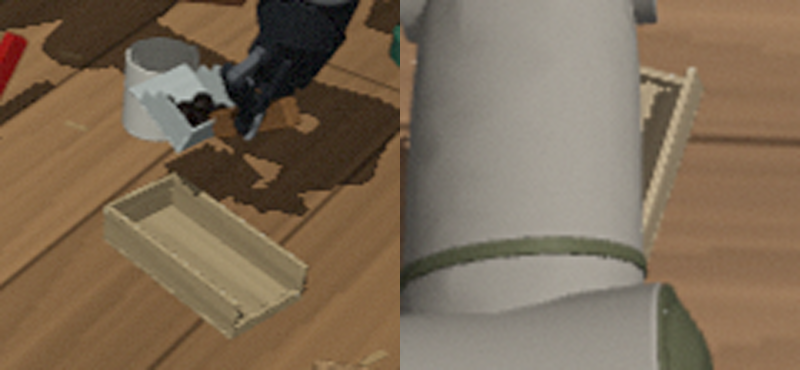

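The tray now looks empty (scene crop (200,260)), and the blanks are gathered in the scoop at crop (195,105). I'll plan the transit to the bowl and the pour.

```bash
cat >> h.py <<'E'
def interp(steps,yaw0=None):
    s=observe();Rn=np.array(s['tool_rot']);p=np.array(s['position'])
    for (lip,yaw,pt,n) in steps:
        Rs=(Ro.from_euler('z',yaw,degrees=True)*Ro.from_euler('y',pt,degrees=True)).as_matrix();R=Rs@Rts.T
        q=np.array(lip)-R@lt;d=Ro.from_matrix(Rn.T@R).as_rotvec()/n;dp=(q-p)/n
        print('->',np.array(lip).round(3),yaw,pt,'tcp',q.round(3),'r',np.hypot(q[0],q[1]).round(3))
        for i in range(n):
            print('  ',(Rn.T@dp/.04).round(2).tolist(),(np.degrees(d)/5).round(2).tolist());Rn=Rn@Ro.from_rotvec(d).as_matrix();p=p+dp
B=np.array([.6075,-.271,.115])
E
python3 - <<'E'
from h import *
m=np.array([np.cos(np.radians(200)),np.sin(np.radians(200)),0])
interp([(B-.015*m+[0,0,.085],200,-10,16)])
E
```

```text
-> [ 0.622 -0.266  0.2  ] 200 -10 tcp [ 0.733 -0.225  0.24 ] r 0.767
   [0.36, 0.66, -0.17] [-0.06, 0.18, -0.42]
   [0.34, 0.68, -0.16] [-0.06, 0.18, -0.42]
   [0.32, 0.69, -0.15] [-0.06, 0.18, -0.42]
   [0.29, 0.7, -0.15] [-0.06, 0.18, -0.42]
   [0.27, 0.71, -0.14] [-0.06, 0.18, -0.42]
   [0.24, 0.72, -0.13] [-0.06, 0.18, -0.42]
   [0.22, 0.73, -0.12] [-0.06, 0.18, -0.42]
   [0.2, 0.74, -0.12] [-0.06, 0.18, -0.42]
   [0.17, 0.75, -0.11] [-0.06, 0.18, -0.42]
   [0.14, 0.75, -0.1] [-0.06, 0.18, -0.42]
   [0.12, 0.76, -0.1] [-0.06, 0.18, -0.42]
   [0.09, 0.76, -0.09] [-0.06, 0.18, -0.42]
   [0.07, 0.77, -0.09] [-0.06, 0.18, -0.42]
   [0.04, 0.77, -0.08] [-0.06, 0.18, -0.42]
   [0.01, 0.77, -0.08] [-0.06, 0.18, -0.42]
   [-0.02, 0.77, -0.08] [-0.06, 0.18, -0.42]
```

```bash
python3 -m pendant '[[[0.15,0.3,-0.1],[0,0,-0.2]],[[0.34,0.68,-0.17],[-0.06,0.18,-0.42]],[[0.32,0.69,-0.16],[-0.06,0.18,-0.42]],[[0.3,0.7,-0.15],[-0.06,0.18,-0.42]],[[0.27,0.71,-0.14],[-0.06,0.18,-0.42]],[[0.24,0.72,-0.13],[-0.06,0.18,-0.42]],[[0.22,0.73,-0.12],[-0.06,0.18,-0.42]],[[0.2,0.74,-0.12],[-0.06,0.18,-0.42]]]' | grep -E 'posit|ft_f'
python3 -m pendant '[[[0.17,0.75,-0.11],[-0.06,0.18,-0.42]],[[0.14,0.75,-0.1],[-0.06,0.18,-0.42]],[[0.12,0.76,-0.1],[-0.06,0.18,-0.42]],[[0.09,0.76,-0.09],[-0.06,0.18,-0.42]],[[0.06,0.76,-0.08],[-0.06,0.18,-0.42]],[[0.04,0.76,-0.08],[-0.06,0.18,-0.42]],[[0,0.76,-0.08],[-0.06,0.18,-0.42]],[[0,0.4,0],[0,0,0]]]' | grep -E 'posit|ft_f'
python3 - <<'E'
from h import *
st();l,R=scoop_now();print('lip',l.round(4),'x',R[:,0].round(3),np.degrees(np.arctan2(R[1,0],R[0,0])))
for c in ('scene','top'):
    im,P=cloud(c);print([(np.round(R.T@(r['point']-l),3).tolist(),np.round(r['point'],3).tolist(),round(r['conf'],2)) for r in landmark_of(c,'blank0')])
    cv2.imwrite(f'pics/over_{c}.png',im)
yaw=200;m=np.array([np.cos(np.radians(yaw)),np.sin(np.radians(yaw)),0])
interp([(B-.015*m+[0,0,.07],yaw,5,3),(B-.015*m+[0,0,.045],yaw,15,2),(B-.015*m+[0,0,.03],yaw,25,2),(B-.015*m+[0,0,.02],yaw,35,2),(B-.015*m+[0,0,.015],yaw,50,3)])
E
```

```text
position: [0.6542, 0.0234, 0.215]
ft_force: [0.7, 0.4, -2.9]
position: [0.716, -0.1995, 0.2333]
ft_force: [0.7, 0.6, -2.0]
t 17.43 pos [ 0.716  -0.1995  0.2333] R [[0.957, 0.288, -0.036], [0.288, -0.958, -0.001], [-0.035, -0.009, -0.999]] q [-24.3  44.7  32.2  -0.9 104.9  48.7] F [ 0.7  0.6 -2. ] g 0.0143 107.8
lip [ 0.6007 -0.2339  0.1977] x [-0.936 -0.283  0.209] -163.16614505392056
[([-0.069, 0.022, 0.011], [0.674, -0.234, 0.194], 0.56), ([-0.05, -0.008, 0.01], [0.647, -0.211, 0.197], 0.54), ([-0.069, -0.002, 0.012], [0.667, -0.211, 0.195], 0.38), ([-0.064, -0.02, 0.013], [0.658, -0.196, 0.197], 0.36)]
[([-0.036, 0.021, 0.009], [0.643, -0.243, 0.199], 0.6), ([-0.067, 0.022, 0.008], [0.671, -0.235, 0.192], 0.59), ([-0.052, 0.012, 0.01], [0.655, -0.23, 0.197], 0.49), ([-0.039, -0.0, 0.003], [0.638, -0.222, 0.192], 0.45), ([-0.31, -0.354, -0.143], [0.76, 0.185, -0.003], 0.41)]
-> [ 0.622 -0.266  0.185] 200 5 tcp [ 0.72  -0.23   0.254] r 0.756
   [-0.06, 0.27, -0.18] [-0.01, 1.13, -0.22]
   [-0.04, 0.27, -0.18] [-0.01, 1.13, -0.22]
   [-0.03, 0.27, -0.18] [-0.01, 1.13, -0.22]
-> [ 0.622 -0.266  0.16 ] 200 15 tcp [ 0.707 -0.235  0.246] r 0.745
   [-0.19, 0.0, 0.05] [0.0, 1.0, 0.0]
   [-0.19, 0.0, 0.03] [0.0, 1.0, 0.0]
-> [ 0.622 -0.266  0.145] 200 25 tcp [ 0.692 -0.24   0.246] r 0.732
   [-0.19, 0.0, -0.08] [0.0, 1.0, 0.0]
   [-0.18, 0.0, -0.1] [0.0, 1.0, 0.0]
-> [ 0.622 -0.266  0.135] 200 35 tcp [ 0.674 -0.247  0.247] r 0.718
   [-0.18, 0.0, -0.15] [0.0, 1.0, 0.0]
   [-0.17, 0.0, -0.16] [0.0, 1.0, 0.0]
-> [ 0.622 -0.266  0.13 ] 200 50 tcp [ 0.645 -0.257  0.253] r 0.695
   [-0.15, 0.0, -0.22] [0.0, 1.0, 0.0]
   [-0.13, 0.0, -0.23] [0.0, 1.0, 0.0]
   [-0.11, 0.0, -0.24] [0.0, 1.0, 0.0]
```

View pics/over_scene.png

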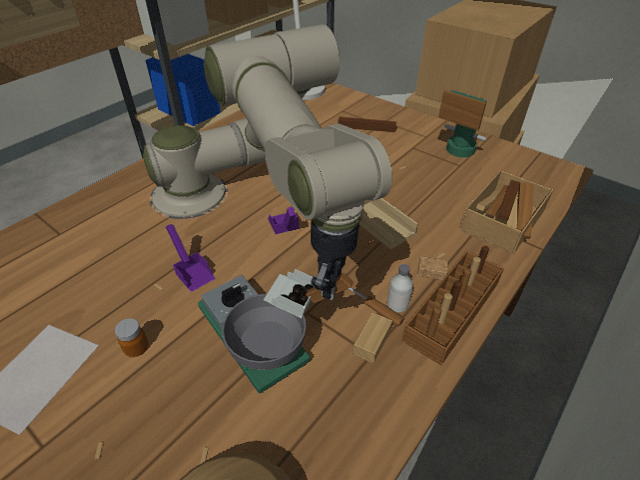

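The scoop, holding the blanks at (293,293), is over the bowl at (265,330). I'll carry on the approach and pour.

```bash
python3 -m pendant '[[[-0.05,0.27,-0.18],[0,0.95,-0.2]],[[-0.04,0.27,-0.18],[0,1,-0.2]],[[-0.03,0.27,-0.18],[0,1,-0.2]],[[-0.19,0,0.05],[0,1,0]],[[0,0,0],[0,0,0]]]' | grep -E 'posit|ft_f'
python3 - <<'E'
from h import *
st();l,R=scoop_now();print('lip',l.round(4),'pitch',np.degrees(np.arcsin(-R[2,0])),np.degrees(np.arctan2(R[1,0],R[0,0])))
yaw=200;m=np.array([np.cos(np.radians(yaw)),np.sin(np.radians(yaw)),0])
interp([(B-.015*m+[0,0,.045],yaw,15,2),(B-.015*m+[0,0,.03],yaw,25,2),(B-.015*m+[0,0,.02],yaw,35,2),(B-.015*m+[0,0,.015],yaw,50,3)])
E
```

```text
position: [0.7128, -0.2317, 0.2512]
ft_force: [1.2, 1.1, -1.8]
t 18.25 pos [ 0.7128 -0.2317  0.2512] R [[0.897, 0.337, 0.285], [0.32, -0.941, 0.107], [0.304, -0.005, -0.953]] q [-31.9  36.6  47.3  14.   85.3  38.6] F [ 1.2  1.1 -1.8] g 0.0147 107.8
lip [ 0.6173 -0.2655  0.1771] pitch 7.659171320480505 -160.31611387766236
-> [ 0.622 -0.266  0.16 ] 200 15 tcp [ 0.707 -0.235  0.246] r 0.745
   [-0.1, 0.01, 0.03] [-0.02, 0.73, -0.04]
   [-0.1, 0.01, 0.03] [-0.02, 0.73, -0.04]
-> [ 0.622 -0.266  0.145] 200 25 tcp [ 0.692 -0.24   0.246] r 0.732
   [-0.19, 0.0, -0.08] [0.0, 1.0, 0.0]
   [-0.18, 0.0, -0.1] [0.0, 1.0, 0.0]
-> [ 0.622 -0.266  0.135] 200 35 tcp [ 0.674 -0.247  0.247] r 0.718
   [-0.18, 0.0, -0.15] [0.0, 1.0, 0.0]
   [-0.17, 0.0, -0.16] [0.0, 1.0, 0.0]
-> [ 0.622 -0.266  0.13 ] 200 50 tcp [ 0.645 -0.257  0.253] r 0.695
   [-0.15, 0.0, -0.22] [0.0, 1.0, 0.0]
   [-0.13, 0.0, -0.23] [0.0, 1.0, 0.0]
   [-0.11, 0.0, -0.24] [0.0, 1.0, 0.0]
```

```bash
python3 -m pendant '[[[-0.1,0,0.03],[0,0.73,0]],[[-0.1,0,0.03],[0,0.73,0]],[[-0.19,0,-0.08],[0,1,0]],[[-0.18,0,-0.1],[0,1,0]],[[-0.18,0,-0.15],[0,1,0]],[[-0.17,0,-0.16],[0,1,0]],[[0,0,0],[0,0,0]],[[0,0,0],[0,0,0]]]' | grep -E 'posit|ft_f'
python3 -m pendant '[[[-0.15,0,-0.22],[0,1,0]],[[-0.13,0,-0.23],[0,1,0]],[[-0.11,0,-0.24],[0,1,0]],[[0,0,0],[0,0,0]],[[0,0,0],[0,0,0]],[[0,0,0],[0,0,0]]]' | grep -E 'posit|ft_f'
python3 - <<'E'
from h import *
st();l,R=scoop_now();print('lip',l.round(4),'pitch',np.degrees(np.arcsin(-R[2,0])),np.degrees(np.arctan2(R[1,0],R[0,0])))
for c in ('scene','top'):
    im,P=cloud(c);print([(np.round(R.T@(r['point']-l),3).tolist(),np.round(r['point'],3).tolist(),round(r['conf'],2)) for r in landmark_of(c,'blank0')])
    dk=(im.max(-1)<45);print('dark bowl',(dk&box(P,.55,.67,-.33,-.21,.05,.09)).sum())
E
```

```text
position: [0.6757, -0.2455, 0.2478]
ft_force: [1.0, -0.6, -1.2]
position: [0.6462, -0.2561, 0.2535]
ft_force: [-0.1, 0.2, -1.1]
t 20.0 pos [ 0.6462 -0.2561  0.2535] R [[0.469, 0.34, 0.815], [0.167, -0.941, 0.295], [0.867, -0.002, -0.498]] q [-49.7  27.4  84.2  66.6  62.3 -10.1] F [-0.1  0.2 -1.1] g 0.0146 108.2
lip [ 0.6227 -0.2643  0.1306] pitch 50.021596247692926 -160.3065454665178
[([-0.045, -0.237, -0.251], [0.75, 0.034, 0.005], 0.74), ([0.073, -0.009, -0.01], [0.583, -0.269, 0.068], 0.63), ([0.096, 0.004, 0.003], [0.564, -0.29, 0.059], 0.48), ([0.088, -0.014, 0.002], [0.564, -0.27, 0.064], 0.48), ([0.081, 0.024, -0.006], [0.586, -0.303, 0.064], 0.47), ([0.084, -0.037, -0.008], [0.565, -0.246, 0.061], 0.46), ([-0.022, -0.109, -0.227], [0.762, -0.097, 0.002], 0.29)]
dark bowl 614
[([0.072, 0.039, -0.013], [0.602, -0.313, 0.067], 0.61), ([0.073, -0.013, -0.012], [0.583, -0.264, 0.067], 0.59), ([0.089, -0.016, 0.0], [0.563, -0.269, 0.063], 0.52), ([0.082, 0.025, -0.006], [0.587, -0.304, 0.064], 0.52), ([0.091, 0.007, 0.006], [0.565, -0.292, 0.065], 0.5), ([0.084, -0.038, -0.005], [0.563, -0.246, 0.064], 0.44)]
dark bowl 384
```

All six blanks are reported inside the bowl, at z ≈ 0.065. I'll return the scoop to its original spot.

```bash
python3 - <<'E'
from h import *
l,R=scoop_now()
interp([(l+[0,0,.05],200,25,5),([.6,-.2,.2],200,0,5),([lip0[0],lip0[1],.08],193.3,0,8),([lip0[0],lip0[1],.004],193.3,0,4)])
E
```

```text
-> [ 0.622 -0.264  0.18 ] 200 25 tcp [ 0.692 -0.239  0.281] r 0.732
   [0.24, -0.0, 0.15] [0.0, -1.0, -0.01]
   [0.26, -0.0, 0.12] [0.0, -1.0, -0.01]
   [0.27, -0.0, 0.1] [0.0, -1.0, -0.01]
   [0.27, -0.0, 0.08] [0.0, -1.0, -0.01]
   [0.28, -0.0, 0.05] [0.0, -1.0, -0.01]
-> [ 0.6 -0.2  0.2] 200 0 tcp [ 0.704 -0.162  0.26 ] r 0.722
   [0.09, -0.34, 0.19] [-0.0, -1.0, -0.0]
   [0.11, -0.34, 0.18] [-0.0, -1.0, -0.0]
   [0.12, -0.34, 0.17] [-0.0, -1.0, -0.0]
   [0.14, -0.34, 0.16] [-0.0, -1.0, -0.0]
   [0.15, -0.34, 0.15] [-0.0, -1.0, -0.0]
-> [0.477 0.002 0.08 ] 193.3 0 tcp [0.584 0.027 0.14 ] r 0.585
   [-0.21, -0.68, 0.34] [-0.03, -0.0, 0.16]
   [-0.22, -0.68, 0.34] [-0.03, -0.0, 0.16]
   [-0.23, -0.68, 0.34] [-0.03, -0.0, 0.16]
   [-0.24, -0.68, 0.34] [-0.03, -0.0, 0.16]
   [-0.25, -0.67, 0.34] [-0.03, -0.0, 0.16]
   [-0.26, -0.67, 0.33] [-0.03, -0.0, 0.16]
   [-0.27, -0.67, 0.33] [-0.03, -0.0, 0.16]
   [-0.28, -0.66, 0.33] [-0.03, -0.0, 0.16]
-> [0.477 0.002 0.004] 193.3 0 tcp [0.584 0.027 0.064] r 0.585
   [-0.08, -0.0, 0.47] [0.0, 0.0, -0.0]
   [-0.08, -0.0, 0.47] [0.0, 0.0, -0.0]
   [-0.08, -0.0, 0.47] [0.0, 0.0, -0.0]
   [-0.08, -0.0, 0.47] [0.0, 0.0, -0.0]
```

```bash
python3 -m pendant '[[[0.24,0,0.15],[0,-1,0]],[[0.26,0,0.12],[0,-1,0]],[[0.27,0,0.1],[0,-1,0]],[[0.27,0,0.08],[0,-1,0]],[[0.28,0,0.05],[0,-1,0]],[[0.09,-0.34,0.19],[0,-1,0]],[[0.11,-0.34,0.18],[0,-1,0]],[[0.12,-0.34,0.17],[0,-1,0]]]' | grep -E 'posit|ft_f'
python3 -m pendant '[[[0.14,-0.34,0.16],[0,-1,0]],[[0.15,-0.34,0.15],[0,-1,0]],[[-0.22,-0.68,0.34],[-0.03,0,0.16]],[[-0.22,-0.68,0.34],[-0.03,0,0.16]],[[-0.23,-0.68,0.34],[-0.03,0,0.16]],[[-0.24,-0.68,0.34],[-0.03,0,0.16]],[[-0.25,-0.67,0.34],[-0.03,0,0.16]],[[0,0,0],[0,0,0]]]' | grep -E 'posit|ft_f'
python3 - <<'E'
from h import *
st();l,R=scoop_now();print('lip',l.round(4),'pitch',np.degrees(np.arcsin(-R[2,0])),np.degrees(np.arctan2(R[1,0],R[0,0])))
im,P=cloud('scene')
for q in('scoop_lip','scoop'):print(q,[(np.round(R.T@(r['point']-l),3).tolist(),round(r['conf'],2)) for r in landmark_of('scene',q) if r['point'][2]>.06])
m=box(P,l[0]-.03,l[0]+.13,l[1]-.06,l[1]+.09,l[2]-.03,l[2]+.05)&(im.min(-1)>120);q=(P[m]-l)@R
f=q[(q[:,2]<.012)&(abs(q[:,1])<.03)&(q[:,0]>-.07)];print('floor fit slope deg',len(f),np.degrees(np.polyfit(f[:,0],f[:,2],1)[0]) if len(f)>20 else '',f[:,2].mean())
interp([([lip0[0],lip0[1],.06],193.3,0,4),([lip0[0],lip0[1],.004],193.3,0,3)])
E
```

```text
position: [0.6991, -0.1935, 0.2688]
ft_force: [-0.3, 0.2, -1.9]
position: [0.6284, -0.043, 0.1852]
ft_force: [-0.3, 0.5, -1.5]
t 22.2 pos [ 0.6284 -0.043   0.1852] R [[0.948, 0.272, 0.166], [0.267, -0.962, 0.052], [0.174, -0.005, -0.985]] q [-17.   27.8  72.8   6.   71.1  55.7] F [-0.3  0.5 -1.5] g 0.0145 108.0
lip [ 0.5222 -0.0727  0.1254] pitch -0.04160591458955159 -164.21920540182626
scoop_lip [([-0.002, 0.001, -0.005], 0.57)]
scoop [([-0.036, -0.003, -0.001], 0.74), ([0.004, 0.242, -0.055], 0.39)]
floor fit slope deg 298 -0.918296978452539 0.0005020911196715011
-> [0.477 0.002 0.06 ] 193.3 0 tcp [0.584 0.027 0.12 ] r 0.585
   [-0.22, -0.51, 0.38] [-0.03, -0.01, 0.12]
   [-0.23, -0.51, 0.38] [-0.03, -0.01, 0.12]
   [-0.23, -0.51, 0.38] [-0.03, -0.01, 0.12]
   [-0.24, -0.51, 0.38] [-0.03, -0.01, 0.12]
-> [0.477 0.002 0.004] 193.3 0 tcp [0.584 0.027 0.064] r 0.585
   [-0.08, -0.0, 0.46] [-0.0, 0.0, -0.0]
   [-0.08, -0.0, 0.46] [-0.0, 0.0, -0.0]
   [-0.08, -0.0, 0.46] [-0.0, 0.0, -0.0]
```

```bash
python3 -m pendant '[[[-0.22,-0.51,0.38],[-0.03,0,0.12]],[[-0.23,-0.51,0.38],[-0.03,0,0.12]],[[-0.23,-0.51,0.38],[-0.03,0,0.12]],[[-0.24,-0.51,0.38],[-0.03,0,0.12]],[[-0.08,0,0.46],[0,0,0]],[[-0.08,0,0.46],[0,0,0]],[[-0.08,0,0.46],[0,0,0]],[[0,0,0],[0,0,0]]]' | grep -E 'posit|ft_f'
python3 -m pendant '[[[-0.01,0,0.06],[0,0,0]],[[0,0,0],[0,0,0]]]' | grep -E 'posit|ft_f'
python3 -m pendant '[[[-0.005,0,0.03],[0,0,0]],[[0,0,0],[0,0,0]]]' | grep -E 'posit|ft_f'
```

```text
position: [0.5844, 0.0271, 0.063]
ft_force: [-0.1, -0.7, -1.2]
position: [0.5847, 0.0275, 0.0619]
ft_force: [-0.2, -0.2, -1.5]
position: [0.5845, 0.0277, 0.0604]
ft_force: [0.6, -0.1, -0.2]
```

```bash
python3 -m pendant '[[[0,0,0.015],[0,0,0]],[[0,0,0],[0,0,0]]]' | grep -E 'posit|ft_f'
python3 -m pendant '[[[0,0,0],[0,0,0]],[[0,0,0],[0,0,0]],[[0,0,0],[0,0,0]],[[0,0,0],[0,0,0]],[[0,0,0],[0,0,0]]]' 1 | grep -E 'posit|for|wid'
python3 -m pendant '[[[0,0,-0.3],[0,0,0]],[[0,0,-0.8],[0,0,0]],[[0,0,-0.9],[0,0,0]],[[0,0,-0.9],[0,0,0]],[[0,0,-0.8],[0,-1,0]],[[0,0,-0.5],[0,-1,0]],[[0,0,0],[0,0,0]]]' | grep -E 'posit|for|wid'
python3 - <<'E'
from h import *
st()
for c in('scene','top'):
    im,P=cloud(c)
    for q in('scoop_lip','scoop','scoop_grip','timer_grip','timer_mark'):print(c,q,[(np.round(r['point'],3).tolist(),round(r['conf'],2)) for r in landmark_of(c,q)])
    m=box(P,.43,.50,-.275,-.2,.088,.1);print('dialbar',m.sum(),cv2.minAreaRect(P[m][:,:2].astype(np.float32)*1000),P[m].mean(0))
    w=m&(im.min(-1)>140);print('stripe',P[w].mean(0) if w.any() else 0)
    b=box(P,.4,.535,-.32,-.16,.054,.066);print('box',b.sum(),cv2.minAreaRect(P[b][:,:2].astype(np.float32)*1000))
    w=b&(im.min(-1)>np.percentile(im[b].min(-1),97));print('white',[p.round(4).tolist() for p in P[w]][:12])
E
```

```text
position: [0.5848, 0.0277, 0.06]
ft_force: [0.4, -0.4, 3.7]
position: [0.5843, 0.0277, 0.0594]
ft_force: [1.1, 0.3, 0.8]
grip_width: 0.0855
gripper_force: 0.0
position: [0.5583, 0.0215, 0.2267]
ft_force: [-0.5, -0.4, -0.5]
grip_width: 0.0851
gripper_force: 0.0
t 25.6 pos [0.5583 0.0215 0.2267] R [[0.973, 0.229, 0.006], [0.229, -0.973, -0.0], [0.006, 0.002, -1.0]] q [-10.   22.7  73.7   0.1  83.2  66.8] F [-0.5 -0.4 -0.5] g 0.0851 0.0
scene scoop_lip [([0.291, 0.103, 0.001], 0.91), ([0.48, 0.003, -0.002], 0.74), ([0.332, -0.223, 0.001], 0.72), ([0.188, 0.223, -0.004], 0.58)]
scene scoop [([0.328, 0.077, 0.001], 0.96), ([0.512, 0.013, -0.004], 0.82), ([0.293, -0.216, 0.0], 0.78), ([0.203, 0.262, 0.003], 0.6), ([0.566, -0.25, 0.066], 0.49)]
scene scoop_grip [([0.386, 0.046, 0.078], 0.86), ([0.226, -0.207, 0.084], 0.84), ([0.232, 0.323, 0.076], 0.79), ([0.564, -0.248, 0.063], 0.73), ([0.584, 0.028, 0.075], 0.65), ([0.605, -0.314, 0.065], 0.57)]
scene timer_grip [([0.467, -0.236, 0.085], 0.91)]
scene timer_mark [([0.507, -0.233, 0.062], 0.67), ([0.468, -0.236, 0.085], 0.54), ([0.549, 0.25
[... 975 characters left out ...]
0.312, 0.067], 0.21)]
top timer_mark [([0.509, -0.232, 0.067], 0.7)]
dialbar 113 ((466.5749206542969, -235.7398223876953), (43.82478713989258, 13.258125305175781), 76.42000579833984) [ 0.46612185 -0.23586855  0.09495751]
stripe [ 0.47060401 -0.22339877  0.09686833]
box 1817 ((461.599609375, -235.5008544921875), (112.40150451660156, 101.09407043457031), 75.78350830078125)
white [[0.5115, -0.2335, 0.0588], [0.5104, -0.2348, 0.064], [0.5089, -0.2203, 0.0577], [0.5081, -0.2306, 0.0629], [0.5088, -0.2332, 0.0606], [0.5088, -0.2354, 0.0608], [0.5089, -0.242, 0.0616], [0.5089, -0.2441, 0.0621], [0.5097, -0.2469, 0.059], [0.506, -0.2177, 0.0601], [0.5059, -0.2198, 0.0608], [0.5057, -0.2218, 0.0619]]
```

The scoop stands flat at its original spot. The dial axis is at (0.4675, -0.2355) with its bar at about 75.5°. The index direction works out to about 7° from both the mark and the machine axis. I'll go over the dial and turn the tool.

```bash
python3 -m pendant '[[[-0.46,0.72,0],[0,0,0]],[[-0.46,0.72,0],[0,0,0]],[[-0.46,0.72,0],[0,0,0]],[[-0.46,0.72,0],[0,0,0]],[[-0.46,0.72,0],[0,0,0]],[[-0.46,0.72,0],[0,0,0]],[[-0.46,0.72,0],[0,0,0]],[[-0.46,0.7,0],[0,0,0]]]' 0.5 40 | grep -E 'posit|ft_f'
python3 -m pendant '[[[0,0,0.2],[0,0,-1]],[[0,0,0.2],[0,0,-1]],[[0,0,0.2],[0,0,-1]],[[0,0,0.2],[0,0,-1]],[[0,0,0.2],[0,0,-1]],[[0,0,0.2],[0,0,-1]],[[0,0,0.2],[0,0,-1]],[[0,0,0.2],[0,0,-1]]]' | grep -E 'posit|ft_f'
python3 -m pendant '[[[0,0,0.2],[0,0,-1]],[[0,0,0.2],[0,0,-1]],[[0,0,0],[0,0,-1]],[[0,0,0],[0,0,-1]],[[0,0,0],[0,0,-0.44]],[[0,0,0],[0,0,0]]]' | grep -E 'posit|ft_f|width'
python3 - <<'E'
from h import *
s=st();R=np.array(s['tool_rot']);print('yaw',np.degrees(np.arctan2(R[1,0],R[0,0])))
print('shift/40',(R.T@(np.array([.4675,-.2355,.070])-s['position'])/.04).round(3),'tilt rot/5',)
E
```

```text
position: [0.4661, -0.2368, 0.2248]
ft_force: [0.3, -0.2, -0.6]
position: [0.4667, -0.2358, 0.1605]
ft_force: [-0.0, 0.5, 0.1]
position: [0.4667, -0.2358, 0.1447]
ft_force: [0.2, -0.2, -0.2]
grip_width: 0.0426
t 28.95 pos [ 0.4667 -0.2358  0.1447] R [[0.252, 0.968, 0.002], [0.968, -0.252, 0.0], [0.001, 0.002, -1.0]] q [-39.8  23.8  86.7   0.1  69.4 -25.3] F [ 0.2 -0.2 -0.2] g 0.0426 0.0
yaw 75.39850636527349
shift/40 [0.009 0.014 1.869] tilt rot/5
```

```bash
python3 -m pendant '[[[0,0.01,0.6],[0,0,0]],[[0,0,0.6],[0,0,0]],[[0,0,0.5],[0,0,0]],[[0,0,0.16],[0,0,0]],[[0,0,0],[0,0,0]]]' | grep -E 'posit|ft_f'
python3 -m pendant '[[[0,0,0],[0,0,0]],[[0,0,0],[0,0,0]],[[0,0,0],[0,0,0]],[[0,0,0],[0,0,0]],[[0,0,0],[0,0,0]]]' 0 40
python3 - <<'E'
from h import *
s=st();R=np.array(s['tool_rot']);print('yaw',np.degrees(np.arctan2(R[1,0],R[0,0])))
E
```

```text
position: [0.4673, -0.2359, 0.0705]
ft_force: [0.1, -0.1, -0.4]
time_s: 30.2
position: [0.466, -0.2357, 0.0712]
tool_rot: [[0.251, 0.968, -0.0], [0.968, -0.251, 0.0], [0.0, -0.0, -1.0]]
ft_force: [-9.3, 0.1, 9.0]
grip_width: 0.0111
gripper_force: 40.0
t 30.2 pos [ 0.466  -0.2357  0.0712] R [[0.251, 0.968, -0.0], [0.968, -0.251, 0.0], [0.0, -0.0, -1.0]] q [-39.8  29.2  92.    0.   58.8 -25.3] F [-9.3  0.1  9. ] g 0.0111 40.0
yaw 75.43515665148702
```

```bash
python3 -m pendant '[[[0,-0.02,0],[0,0,0]],[[0,0,0],[0,0,1]],[[0,0,0],[0,0,1]],[[0,0,0],[0,0,1]],[[0,0,0],[0,0,1]],[[0,0,0],[0,0,1]],[[0,0,0],[0,0,1]],[[0,0,0],[0,0,1]]]' | grep -E 'posit|ft_f'
python3 -m pendant '[[[0,0,0],[0,0,1]],[[0,0,0],[0,0,1]],[[0,0,0],[0,0,1]],[[0,0,0],[0,0,1]],[[0,0,0],[0,0,1]],[[0,0,0],[0,0,1]],[[0,0,0],[0,0,0.68]],[[0,0,0],[0,0,0]]]' | grep -E 'posit|ft_f'
python3 - <<'E'
from h import *
s=st();R=np.array(s['tool_rot']);print('yaw',np.degrees(np.arctan2(R[1,0],R[0,0])))
E
```

```text
position: [0.4658, -0.2357, 0.0712]
ft_force: [-5.5, 0.4, 6.6]
position: [0.4657, -0.2356, 0.0712]
ft_force: [-4.7, 1.7, 5.7]
t 32.2 pos [ 0.4657 -0.2356  0.0712] R [[0.993, 0.122, 0.001], [0.122, -0.993, 0.0], [0.001, 0.0, -1.0]] q [-39.9  29.2  92.1   0.   58.7  43.1] F [-4.7  1.7  5.7] g 0.011 39.8
yaw 6.988723672254521
```

```bash
python3 -m pendant '[[[0,0,0],[0,0,0]],[[0,0,0],[0,0,0]],[[0,0,0],[0,0,0]],[[0,0,0],[0,0,0]]]' 0.5 | grep -E 'posit|ft_f|width'
python3 -m pendant '[[[0,0,-0.5],[0,0,0]],[[0,0,-0.9],[0,0,0]],[[0,0,-1],[0,0,0]],[[0,0,-1],[0,0,0]],[[-0.7,0.7,-0.5],[0,0,0]],[[-0.7,0.7,0],[0,0,0]],[[-0.7,0.7,0],[0,0,0]],[[0,0,0],[0,0,0]]]' | grep -E 'posit|ft_f'
python3 - <<'E'
from h import *
st()
for c in('scene','top'):
    im,P=cloud(c)
    m=box(P,.43,.505,-.275,-.2,.088,.1);r=cv2.minAreaRect(P[m][:,:2].astype(np.float32)*1000);print('dialbar',m.sum(),r)
    w=m&(im.min(-1)>140);print('stripe',w.sum(),P[w].mean(0) if w.any() else 0)
    for q in('timer_grip','timer_mark','blank0','scoop_lip','scoop_grip','tray_floor'):print(c,q,[(np.round(r['point'],3).tolist(),round(r['conf'],2)) for r in landmark_of(c,q)])
    t=box(P,.44,.66,.2,.33,.008,.035)&(im.max(-1)<45);print('dark in tray',t.sum())
E
```

```text
position: [0.4665, -0.2356, 0.0703]
ft_force: [0.0, -0.5, 0.1]
grip_width: 0.0425
position: [0.3918, -0.3308, 0.226]
ft_force: [0.1, 0.4, -0.8]
t 33.7 pos [ 0.3918 -0.3308  0.226 ] R [[0.993, 0.119, 0.002], [0.119, -0.993, 0.0], [0.002, -0.0, -1.0]] q [-53.5  18.3  80.7   0.1  81.   29.7] F [ 0.1  0.4 -0.8] g 0.0428 0.0
dialbar 91 ((468.7917785644531, -235.4053192138672), (45.04046630859375, 11.686622619628906), 9.131356239318848)
stripe 6 [ 0.48009372 -0.23349845  0.09401316]
scene timer_grip [([0.467, -0.235, 0.085], 0.94)]
scene timer_mark [([0.508, -0.232, 0.062], 0.84)]
scene blank0 [([0.466, -0.233, 0.087], 0.74), ([0.585, -0.307, 0.065], 0.63), ([0.584, -0.27, 0.064], 0.63), ([0.605, -0.313, 0.068], 0.5), ([0.559, -0.249, 0.066], 0.49), ([0.563, -0.292, 0.06], 0.44), ([0.563, -0.273, 0.064], 0.42)]
scene scoop_lip [([0.288, 0.107, -0.003], 0.8), ([0.33, -0.222, 0.003], 0.76), ([0.188, 0.222, -0.002], 0.69), ([0.479, 0.003, -0.003], 0.68), ([0.562, -0.27, 0.066], 0.34), ([0.759, 0.18, 0.001], 0.18)]
scene scoop_grip [([0.387, 0.045, 0.074], 0.9), ([0.226, -0.208, 0.081], 0.79),
[... 192 characters left out ...]
bar 113 ((466.4020080566406, -235.63250732421875), (43.615020751953125, 12.761982917785645), 7.0260419845581055)
stripe 15 [ 0.48077377 -0.23548368  0.09547661]
top timer_grip [([0.464, -0.235, 0.087], 0.58)]
top timer_mark [([0.507, -0.228, 0.065], 0.83)]
top blank0 [([0.584, -0.262, 0.068], 0.65), ([0.56, -0.246, 0.063], 0.62), ([0.584, -0.304, 0.064], 0.54), ([0.56, -0.268, 0.062], 0.52), ([0.6, -0.312, 0.067], 0.39)]
top scoop_lip [([0.189, 0.219, 0.004], 0.97), ([0.474, 0.002, 0.0], 0.72), ([0.75, 0.034, -0.002], 0.61)]
top scoop_grip [([0.586, 0.027, 0.078], 0.93), ([0.232, 0.326, 0.083], 0.58), ([0.749, 0.036, -0.002], 0.3)]
top tray_floor [([0.551, 0.26, 0.006], 0.59)]
dark in tray 0
```

The bar stands at about 7°, on the mark. Six blanks are in the bowl, the tray is empty and the scoop is flat on the bench.

```bash
python3 -c "from rig import *;print(close_job())"
```

```text
the job is handed in; nothing more can be done
None
```

I handed in the job at about 34 s: all six blanks are in the bowl, the dial pointer measures at the white index mark, and the scoop stands flat at its original spot; the verdict was not reported back to me.

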